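# Power the canister dock, lid the canister and lift off the outer lid

## Task

Get the vacuum canister ready to pump down: drop the loose battery block fully home into the pocket of the dock, then swing the locking lever shut over it, then carry the two nested lids together by the inner lid's tall knob and lower them gently onto the canister until they sit fully home. Let go of the knob, take the outer lid by its collar and lift it off alone, about a hand's breadth (10 cm), leaving the inner lid seated and undisturbed on the canister; finish while still holding the outer lid up in the air. The two lids must not come apart before they sit on the canister, and the jar, mill, mug, spoon and coaster stay where they are.

Things in the scene. Friction and masses are not known exactly. Their poses are not given: they have to be found in the camera images.
- dock: the fixed dock: a dark wooden plinth 130 (x) x 260 (y, from -135 to +125) x 15 mm high, origin on the counter, y along its length. An open round steel canister stands fixed on it 60 mm towards +y; a black pocket for the battery is 75 mm towards -y; the lever's pivot (post 18 mm across) 120 mm towards -y. Position and yaw (within 0.3 rad) vary
- canister_mouth (a point): centre of the canister's rim, 90 mm above the counter. Canister: 100 mm outer diameter, 4 mm wall (92 mm mouth). Axes as the dock
- pocket_seat (a point): the battery's centre when fully home in the pocket (40 mm above the counter); axes as the dock. Pocket 27 (dock x) x 43 (dock y) mm inside, floor 15 mm and rim 37 mm above the counter, walls 6 mm. The battery fits with its 40 mm side along the dock's y, either way round, then stands 28 mm out of the pocket, top at 65 mm
- battery_centre (a point): centre of the loose battery: a plain grey block with a dark band, 24 (its x) x 40 (its y) x 50 (z) mm, 80 to 150 g, standing upright on the counter; yaw within 0.8 rad of square to the robot base. It and the amber jar may swap places between episodes
- lever (a joint): angle of the locking lever about its upright pivot: 0 to 0.3 rad at the start (open, clear of the pocket); 1.92 = shut against its stop, lying along the dock's +y across the battery. Closing turns it clockwise seen from above, with light friction (under 1 N at the post); it stays where left. Its bar lies 68 to 76 mm above the counter, 3 mm above a seated battery
- lever_post (a point): middle of the upright black post at the lever's tip by which it is swung: 14 mm across, 30 mm tall, from 76 mm (top of the bar) to 106 mm above the counter, this point at 90 mm; 75 mm from the pivot axis
- lever_pivot (a point): a point on the lever's upright pivot axis, level with lever_post
- inner_knob (a point): middle of the part of the inner lid's upright round steel knob that stands out of the outer lid's collar: knob 20 mm across, its top 15 mm above this point, the collar's top 15 mm below it while nested. Lifting by this knob carries both lids (350 g). Nested on the trivet this point is 67 mm above the counter, on the canister 137 mm
- inner_seat (a point): centre of the underside of the inner lid's flange, 47 mm below inner_knob; it comes to canister_mouth when fully home. Flange 98 mm across, 4 mm thick, rests on the canister's rim; below it a plug 87 mm across, 12 mm deep, its lowest 4 mm tapered to 80 mm; above it the knob, rising 58 mm. Steel, 180 g
- outer_collar (a point): centre, half-way up, of the outer lid's collar, an upright tube 35 mm across outside, 26 inside, 25 tall, on a steel cap 115 mm across with a skirt 15 mm high (170 g). Its top plate (3 mm) lies loose on the inner flange, 3 mm sideways play; lifted by the collar it comes off alone over the knob. Nested on the trivet this point is 39.5 mm above the counter, on the canister 109.5 mm
- trivet: fixed round cork trivet 130 mm across, 8 mm thick, on which the nested lids stand at the start; origin under its centre
- jar: bystander, leave alone: a small amber glass jar with a steel cap, 42 mm across, 80 mm tall; origin at its foot
- mill: bystander, leave alone: a dark wooden pepper mill, 54 mm across, 140 mm tall; origin at its foot
- mug: bystander, leave alone: a white mug, 76 mm across, 90 mm tall; origin at its foot
- spoon: bystander, leave alone: a steel spoon 160 mm long lying on the counter near the robot
- coaster: bystander, leave alone: a square wooden coaster, 95 x 95 x 10 mm, lying on the counter; origin under its centre
Not all that is in view belongs to the job. What is meant by the part that bears battery_centre is not green or turquoise, and is the larger of those in its own colour.

How it is judged (in metres and radians):
On the way, in this order (a step that is already met when the one before it is completed fails the run):
1. the battery is fully home in the pocket (horizontal distance between battery_centre and pocket_seat below 0.004 m and z of battery_centre in the frame of pocket_seat below 0.003 m and angle between battery_centre's own z axis and vertical below 0.08 rad), for 0.2 s.
2. the lever is shut over the battery (all of step 1 and value of joint lever above 1.8 rad), for 0.2 s.
3. both lids sit nested and fully home on the canister (all of step 2 and horizontal distance between inner_seat and canister_mouth below 0.005 m and z of inner_seat in the frame of canister_mouth between -0.004 and 0.003 m and angle between inner_seat's own z axis and vertical below 0.06 rad and z of outer_collar in the frame of canister_mouth below 0.0235 m and horizontal distance between outer_collar and canister_mouth below 0.008 m and angle between outer_collar's own z axis and vertical below 0.08 rad), for 0.2 s.
At the end, for the whole second after the job is handed in: battery home within 4 mm and upright, lever beyond 1.8 rad, inner lid on the canister within 5 mm of centre, 3 mm of home, level within 0.06 rad; outer lid at rest in the fingers, at least 6.5 cm above where it sat, touching neither inner lid nor dock (all of step 2 and horizontal distance between inner_seat and canister_mouth below 0.005 m and z of inner_seat in the frame of canister_mouth between -0.004 and 0.003 m and angle between inner_seat's own z axis and vertical below 0.06 rad and z of outer_collar in the frame of canister_mouth above 0.085 m and contact force between the fingers and outer_lid above 1 N and contact force between each of outer_lid, the fingers and inner_lid below 0.2 N and contact force between outer_lid and dock below 0.2 N and linear speed of outer_lid below 0.05 m/s and linear speed of inner_lid below 0.02 m/s); the arm keeps its last pose, push and grip.
It fails at once if the lids come apart (by more than 8 mm) while the inner lid is not seated on the canister (z of outer_collar in the frame of inner_seat above 0.0275 m and distance between inner_seat and canister_mouth above 0.007 m).
It fails at once if the inner lid is dropped or rammed onto the dock (over 50 N) (contact force between inner_lid and dock above 50 N).
It fails at once if a bystander is moved by more than 3 cm (distance of any of jar, mill, mug, spoon, coaster from where it was at the start of the episode above 0.03 m).
It also fails if it takes over 61 s, if anything falls off the work surface, if the arm or the gripper's body presses on something with over 40 N, if the wrist force passes 120 N, or if a joint passes its speed limit or range.

## Robot

A 6-joint arm with a two-finger parallel gripper is mounted at the origin on the work surface. World frame = base frame: x ahead of the robot, y to its left, z up, the work surface at z = 0. Lengths are in m, angles in degrees, forces in N, time in s.
With the tool pointing down it reaches from about 0.275 to 0.75 m from the base axis. Payload 10.2 kg.
Tool frame: the origin (TCP) lies midway between the tips of the shut fingers; the grasp point (between the pads) lies 19 mm behind it; z points along the fingers, y is the line along which they close (so a half turn about z gives the same grasp; the last joint's range is limited). The gripper opens to 88 mm and grips with 3 to 60 N. Pads are 18 mm wide; open, the fingers measure 123 mm over their backs; the gripper's body (75 mm by 187 mm) begins 45 mm behind the grasp point.
Start: joints at [57.044, 17.928, 85.812, -0, 76.261, -12.8], TCP at [0.181, 0.493, 0.239] pointing down, gripper open.
Joint ranges: [-168.41, 168.41], [-55.51, 124.54], [10.69, 146.95], [-70.63, 250.63], [1, 178], [-165.06, 165.06]. Speed limits (degrees/s): [136.94, 136.94, 172.46, 180, 180, 180].

## Interface

Orientations are given as [roll, pitch, yaw] about the fixed x, y, z axes, in that order (R = Rz(yaw) Ry(pitch) Rx(roll)).
In Python, from workcell import bot, vision gives the robot as it stands.
- The arm moves only by the tool step_arm, never from a script. Its argument "rows" is a list of rows, each a list of 3 entries, a list of its own where there are three numbers: the shift along the tool's x, y, z in units of 0.15 m (1.0 is 0.15 m), then the turn about the tool's z in units of 60 degrees (1.0 is 60 degrees), then the opening, from 0 (shut) to 1 (fully open). In form: [[[x, y, z], yaw, fingers], ...]. A call has 1 to 20 rows; each row is the pose to reach, as a shift and turn from the pose commanded when the call began, along the tool's axes at that moment; what a row does not reach only later rows make up. A row lasts 1/12 s, in which the tool goes at most 41.7 mm and 7.16 degrees, less where a joint would pass 70% of its speed; a pose out of reach is approached as far as the arm can. A call with a number of a shift or a turn outside -1 to 1 is refused whole. A call with a gripper value outside its range is refused whole. The fingers move at their own pace and stop on an object; "squeeze" is the grip in N (left out, the last holds). Time passes only in rows, so rows that repeat a pose let the fingers close. It gives the time, the measured TCP pose, the force, the opening and the grip force at its end, in the units of the state.
- bot.get_obs(): the state, without advancing time (a new reading comes with each control period).
- vision.camera(name): name is "side" or "top"; returns a dict with "frame" (384x512x3 uint8, blue, green, red), "depth" (384x512 float32, m along the optical axis (not along the pixel's ray), 0 where there is no reading), "fx", "fy", "cx", "cy" (pixels), "k1" (the pictures are not rectified: a ray, as slopes to the right and down, at radius r is drawn at 1 + k1 r^2 times it, then the intrinsics apply), "R" (3x3) and "t" (3): a world point X has camera coordinates R X + t. Camera axes: x right, y down, z forward; pixel columns grow to the right and rows downward; lengths in m; the calibration is good to about 2 mm. A picture is of the moment at which its call begins.
- bot.job_done(): hands the job in; it is judged then, once.
The state is a dict: "time": time; "q": joint angles; "dq": joint speeds; "effort": joint torques, N m; "tool_pos": TCP position; "eef_rot": TCP orientation; "force": force on the tool from outside, world axes, zero at the start; "ft_torque": the same for the moment, N m; "opening": finger opening in m; "gripper_force": force on a finger pad.
Only numpy, scipy, OpenCV 4.12 (cv2) and the standard library are available. Lean on these libraries where they do the work, as an engineer would, in place of code of your own. Each camera call takes 0.05 s, during which the arm holds its last target. There are 200 camera calls.

## Working session

There is one attempt and no reset: what is moved stays moved. The work goes in short steps, Python scripts to look and compute and a tool call to move; the robot and the scene stay as the last step left them, time stands still between calls to the robot, and variables do not carry over. Pictures are saved under pics/ and viewed, at most 10 in all, crops included, and the job is handed in when it is done.

Besides the shell and the picture viewer there is one more tool, called after "Request:" as name(argument=value, ...), one argument or row to a line, values as JSON. step_arm: Moves the arm, as the interface text tells. Its arguments: {"type":"object","properties":{"rows":{"type":"array","items":{"type":"array"}},"squeeze":{"type":"number"}},"required":["rows"]}

```bash
mkdir -p pics
cat > h.py <<'E'
import numpy as np, cv2
from workcell import bot, vision
def cloud(c):
    h,w=c["depth"].shape
    u,v=np.meshgrid(np.arange(w),np.arange(h))
    xd=(u-c["cx"])/c["fx"]; yd=(v-c["cy"])/c["fy"]
    x,y=xd.copy(),yd.copy()
    for _ in range(20):
        s=1+c["k1"]*(x*x+y*y); x,y=xd/s,yd/s
    d=c["depth"]; P=np.stack([x*d,y*d,d],-1)-np.array(c["t"])
    P=P@np.array(c["R"]); P[d==0]=np.nan
    return P
def shot(n):
    c=vision.camera(n); return c,cloud(c)
E
python3 - <<'E'
from h import *
for n in("top","side"):
    c,P=shot(n); np.savez(n+".npz",P=P,f=c["frame"]); 
    cv2.imwrite(f"pics/{n}0.png",cv2.resize(c["frame"],(796,597)) )
    print(n,c["fx"],c["k1"],-np.array(c["R"]).T@np.array(c["t"]))
o=bot.get_obs(); print(o)
E
```

```text
top 372.0592462727526 -0.09258909207626743 [ 0.42924039 -0.01894961  0.86380837]
side 458.27032012262515 0.061840787457580704 [-0.04246855 -0.94077869  0.72521468]
{'time': 0.1, 'q': array([ 5.70434692e+01,  1.79559799e+01,  8.58471913e+01, -1.06632503e-03,
        7.62610887e+01, -1.27981644e+01]), 'dq': array([ 0.02658104, -0.09711175, -0.26091385, -0.01173942, -0.12385422,
       -0.04212867]), 'effort': array([ 2.70915531e-03, -4.02809966e+01, -2.52642792e+01,  6.96312287e-02,
        3.42558254e-02, -6.54514497e-05]), 'tool_pos': array([0.1808087 , 0.49266148, 0.2382368 ]), 'eef_rot': array([-1.79937107e+02, -1.32248689e-02,  1.59841880e+02]), 'force': array([ 0.4043992 , -0.43686957,  0.09776244]), 'ft_torque': array([-0.04741623,  0.02364662, -0.04704778]), 'gripper_force': 0.0, 'opening': 0.08792154898680099}
```

View pics/top0.png

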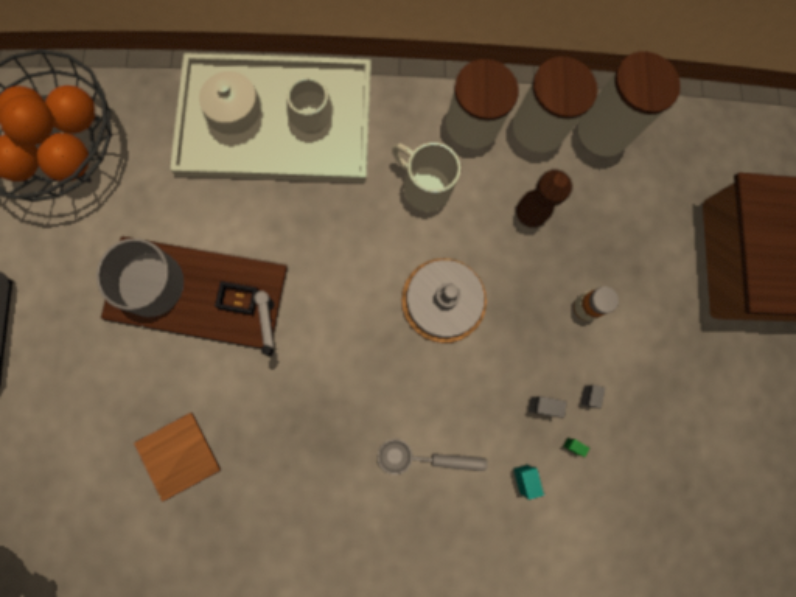

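View pics/side0.png

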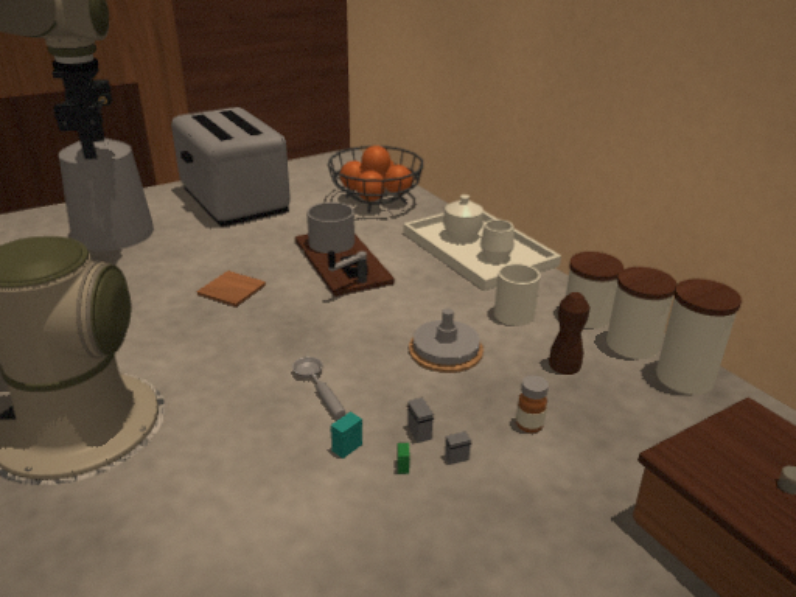

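Candidates for the battery in the top picture are the grey block at (549,407), a smaller grey block at (595,396), a green one at (577,447) and a turquoise one at (530,483). The description gives the larger grey one at (549,407), which is (420,420) in the side picture. The dock is at about (195,292), with the canister at (140,278), the pocket at (238,298) and the lever running from (262,298) to (267,348). The lids are at (447,297).

Run:
```python
from h import *
T=np.load("top.npz");S=np.load("side.npz")
k=512/796
def reg(D,u0,u1,v0,v1,z0,z1):
    P=D["P"][int(v0*k):int(v1*k),int(u0*k):int(u1*k)].reshape(-1,3); P=P[~np.isnan(P[:,0])]
    return P[(P[:,2]>z0)&(P[:,2]<z1)]
def rect(n,p):
    r=cv2.minAreaRect((p[:,:2]*1000).astype(np.float32)); print(n,len(p),np.round(r[0],1),np.round(r[1],1),round(r[2],1),"z med/max",np.round([np.median(p[:,2]),p[:,2].max()],4))
def circ(n,p):
    c,r=cv2.minEnclosingCircle((p[:,:2]*1000).astype(np.float32)); 
    q=p[:,:2]*1000; A=np.c_[2*q,np.ones(len(q))]; print(n,len(p),np.round(c,1),round(r,1),"mean",q.mean(0).round(1),"z",np.median(p[:,2]).round(4))
for nm,D,b in(("top",T,(520,578,385,428)),("side",S,(400,440,390,445))):
    rect(nm+" batt top",reg(D,*b,.044,.06)); rect(nm+" batt all",reg(D,*b,.008,.06))
rect("small",reg(T,580,612,378,412,.01,.07))
for nm,D,b in(("top",T,(90,300,230,360)),("side",S,(290,395,195,300))):
    rect(nm+" plinth",reg(D,*b,.011,.02)); rect(nm+" plinth>8",reg(D,*b,.008,.12))
    circ(nm+" can rim",reg(D,*((90,195,230,330) if nm=="top" else (300,360,200,255)),.082,.096))
for nm,D,b in(("top",T,(245,290,280,365)),("side",S,(325,375,240,285))):
    rect(nm+" bar",reg(D,*b,.066,.081)); p=reg(D,*b,.081,.12); rect(nm+" post",p)
rect("pocket rim",reg(T,212,262,280,316,.031,.042))
for nm,D,b in(("top",T,(395,495,250,350)),("side",S,(405,488,300,372))):
    circ(nm+" cap",reg(D,*b,.018,.034)); circ(nm+" collar",reg(D,*b,.045,.056)); circ(nm+" knobtop",reg(D,*b,.077,.09)); circ(nm+" knob",reg(D,*b,.06,.09))
circ("jar",reg(T,575,620,280,325,.06,.1)); circ("mill",reg(T,510,575,165,230,.08,.16)); circ("mug",reg(T,400,465,140,215,.08,.1))
P=T["P"]; f=T["f"]
def crop(f,u,v,a,b): return cv2.resize(f[int(v*k)-a:int(v*k)+a,int(u*k)-b:int(u*k)+b],(390,390),interpolation=cv2.INTER_CUBIC)
cv2.imwrite("pics/crop1.png",np.hstack([crop(f,560,425,45,45),crop(f,250,310,40,40)]))
```

```text
top batt top 194 [ 418.5 -285.6] [41.5 24.1] 81.1 z med/max [0.0496 0.055 ]
top batt all 247 [ 418.4 -285.6] [41.5 24.4] 81.1 z med/max [0.0491 0.055 ]
side batt top 147 [ 419.6 -285. ] [44.  25.1] 81.2 z med/max [0.049  0.0537]
side batt all 350 [ 406.5 -301.4] [83.8 39.3] 48.8 z med/max [0.0393 0.0537]
small 167 [ 436.5 -356.3] [20.6 31.6] 76.9 z med/max [0.0377 0.0426]
top plinth 4189 [573.4 239.2] [260.4 131.3] 82.2 z med/max [0.0147 0.02  ]
top plinth>8 6427 [566.9 231.6] [276.9 142.9] 81.9 z med/max [0.0161 0.1079]
top can rim 374 [582.5 304.7] 50.8 mean [583.1 306.6] z 0.0884
side plinth 867 [612. 301.] [433.8 220.3] 58.0 z med/max [0.014 0.02 ]
side plinth>8 2192 [636.6 307.2] [494.6 251.5] 68.2 z med/max [0.0301 0.1062]
side can rim 145 [583.2 304. ] 53.5 mean [581.4 304.1] z 0.0864
top bar 229 [522.2 119.4] [89.2 17.2] 10.4 z med/max [0.0756 0.0799]
top post 48 [483.4 110. ] [12. 13.] 0.0 z med/max [0.1052 0.1079]
side bar 110 [524.2 117.5] [90.  19.6] 16.4 z med/max [0.0737 0.0804]
side post 34 [483.1 109.3] [12.9  9.3] 60.9 z med/max [0.0974 0.1062]
pocket rim 217 [564.3 170.7] [56.1 39.3] 82.3 z med/max [0.0361 0.0403]
top cap 1734 [ 575.6 -134.8] 57.6 mean [ 574.1 -133.9] z 0.0267
top collar 89 [ 575.4 -134.5] 17.2 mean [ 572.3 -132.2] z 0.0513
top knobtop 66 [ 575.2 -134.7] 10.2 mean [ 575.  -134.6] z 0.0816
top knob 80 [ 575.2 -134.7] 10.2 mean [ 574.  -133.8] z 0.081
side cap 766 [ 574.6 -135. ] 59.1 mean [ 568.1 -143.8] z 0.0259
side collar 66 [ 574.4 -135.3] 17.4 mean [ 572.2 -139. ] z 0.0504
side knobtop 31 [ 575.9 -134.7] 11.9 mean [ 574.7 -136.2] z 0.0809
side knob 70 [ 575.5 -134.6] 12.0 mean [ 572.7 -137.8] z 0.0755
jar 257 [ 571.8 -357.3] 19.1 mean [ 570.9 -354.8] z 0.0798
mill 481 [ 721.8 -273.8] 24.8 mean [ 715.7 -268.3] z 0.1266
mug 261 [ 751.7 -107.5] 38.6 mean [ 752.6 -107.8] z 0.0884
```

View pics/crop1.png

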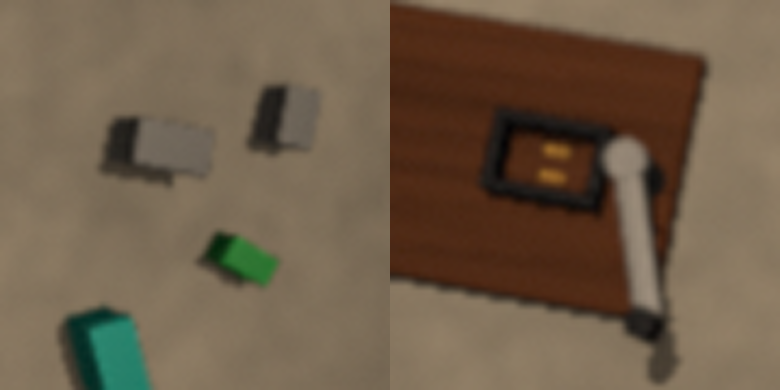

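The left crop confirms the larger grey block at crop pixel (165,145), measured 41.5 x 24 mm with its top at 50 mm. The smaller one at (285,115) is a decoy. The right crop shows the pocket at about (550,160), and the lever running from (625,158) to (645,322), open at about 0 rad. The dock yaw is about -7.8°, and the measured distances match the given sizes.

```bash
cat >> h.py <<'E'
# key world points (m) and dock yaw
DY=-7.8
def legs(x,y,z,yaw,p=None,a=None):
    """split the way from the present pose to (x,y,z,yaw) into calls; prints units"""
    o=bot.get_obs(); p=np.array(o["tool_pos"]) if p is None else np.array(p); a=o["eef_rot"][2] if a is None else a
    d=np.array([x,y,z])-p; dw=(yaw-a+180)%360-180
    n=int(max(1,np.ceil(np.abs(dw)/60)))
    while 1:
        out=[];ok=True
        for i in range(n):
            t=np.radians(a+dw*i/n); w=d/n
            s=np.array([np.cos(t)*w[0]+np.sin(t)*w[1],np.sin(t)*w[0]-np.cos(t)*w[1],-w[2]])/.15
            ok&=np.abs(s).max()<=1; out.append((s.round(3).tolist(),round(-dw/n/60,3),"rows",int(np.ceil(max(np.linalg.norm(w)/.0417,abs(dw/n)/7.16)))))
        if ok: break
        n+=1
    for l in out: print(*l)
E
python3 - <<'E'
from h import *
legs(.4188,-.2854,.13,81.1)
E
```

```text
[-0.546, -0.72, 0.12] 0.219 rows 4
[-0.695, -0.578, 0.12] 0.219 rows 4
[-0.808, -0.405, 0.12] 0.219 rows 4
[-0.879, -0.21, 0.12] 0.219 rows 4
[-0.904, -0.005, 0.12] 0.219 rows 4
[-0.882, 0.2, 0.12] 0.219 rows 4
```

Request:
step_arm(
  rows=[
    [[-0.546,-0.72,0.12],0.219,1],
    [[-0.546,-0.72,0.12],0.219,1],
    [[-0.546,-0.72,0.12],0.219,1],
    [[-0.546,-0.72,0.12],0.219,1],
    [[-0.546,-0.72,0.12],0.219,1],
  ],
  squeeze=25,
)

```text
time: 0.52
tool_pos: [0.221, 0.3612, 0.2204]
eef_rot: [-179.9, 0.0, 146.5]
force: [0.0, 1.2, -0.9]
opening: 0.0877
gripper_force: 0.0
```

Request:
step_arm(
  rows=[
    [[-0.695,-0.578,0.12],0.219,1],
    [[-0.695,-0.578,0.12],0.219,1],
    [[-0.695,-0.578,0.12],0.219,1],
    [[-0.695,-0.578,0.12],0.219,1],
    [[-0.695,-0.578,0.12],0.219,1],
  ],
)

```text
time: 0.93
tool_pos: [0.2609, 0.2323, 0.2027]
eef_rot: [-180.0, 0.0, 133.4]
force: [0.2, 1.0, -0.4]
opening: 0.088
gripper_force: 0.0
```

Request:
step_arm(
  rows=[
    [[-0.808,-0.405,0.12],0.219,1],
    [[-0.808,-0.405,0.12],0.219,1],
    [[-0.808,-0.405,0.12],0.219,1],
    [[-0.808,-0.405,0.12],0.219,1],
    [[-0.808,-0.405,0.12],0.219,1],
  ],
)

```text
time: 1.35
tool_pos: [0.3008, 0.1028, 0.1848]
eef_rot: [180.0, 0.0, 120.2]
force: [-0.4, 0.9, -0.9]
opening: 0.0885
gripper_force: 0.0
```

Request:
step_arm(
  rows=[
    [[-0.879,-0.21,0.12],0.219,1],
    [[-0.879,-0.21,0.12],0.219,1],
    [[-0.879,-0.21,0.12],0.219,1],
    [[-0.879,-0.21,0.12],0.219,1],
    [[-0.879,-0.21,0.12],0.219,1],
  ],
)

```text
time: 1.77
tool_pos: [0.3405, -0.0264, 0.1666]
eef_rot: [-180.0, -0.0, 107.2]
force: [-0.2, 0.4, 0.8]
opening: 0.088
gripper_force: 0.0
```

Request:
step_arm(
  rows=[
    [[-0.904,-0.005,0.12],0.219,1],
    [[-0.904,-0.005,0.12],0.219,1],
    [[-0.904,-0.005,0.12],0.219,1],
    [[-0.904,-0.005,0.12],0.219,1],
    [[-0.904,-0.005,0.12],0.219,1],
  ],
)

```text
time: 2.18
tool_pos: [0.3801, -0.1554, 0.1484]
eef_rot: [-180.0, -0.0, 94.1]
force: [-0.7, 1.0, -0.2]
opening: 0.088
gripper_force: 0.0
```

Request:
step_arm(
  rows=[
    [[-0.882,0.2,0.12],0.219,1],
    [[-0.882,0.2,0.12],0.219,1],
    [[-0.882,0.2,0.12],0.219,1],
    [[-0.882,0.2,0.12],0.219,1],
    [[-0.882,0.2,0.12],0.219,1],
    [[-0.882,0.2,0.12],0.219,1],
  ],
)

```text
time: 2.68
tool_pos: [0.419, -0.2826, 0.1308]
eef_rot: [-180.0, -0.1, 81.1]
force: [-0.4, 0.7, 0.2]
opening: 0.088
gripper_force: 0.0
```

Run:
```python
from h import *
legs(.4190,-.2853,.028,81.1); print(bot.get_obs()["tool_pos"],bot.get_obs()["eef_rot"])
```

```text
[-0.018, 0.003, 0.685] 0.0 rows 3
[ 0.41901867 -0.28260775  0.13075606] [-1.79957041e+02 -6.45516582e-02  8.11258597e+01]
```

Request:
step_arm(
  rows=[
    [[0,0,0.3],0,1],
    [[0,0,0.5],0,1],
    [[0,0,0.6],0,1],
    [[0,0,0.68],0,1],
    [[0,0,0.68],0,1],
    [[0,0,0.68],0,1],
  ],
)

```text
time: 3.18
tool_pos: [0.4187, -0.2833, 0.0294]
eef_rot: [-180.0, -0.0, 81.1]
force: [0.4, -0.1, 0.4]
opening: 0.0879
gripper_force: 0.0
```

Request:
step_arm(
  rows=[
    [[0,0,0],0,0.2],
    [[0,0,0],0,0.0],
    [[0,0,0],0,0.0],
    [[0,0,0],0,0],
    [[0,0,0],0,0],
    [[0,0,0],0,0],
    [[0,0,0],0,0],
    [[0,0,0],0,0],
    [[0,0,0],0,0],
  ],
)

```text
time: 3.93
tool_pos: [0.4182, -0.2853, 0.0287]
eef_rot: [-180.0, -0.0, 81.0]
force: [-0.7, 0.6, -0.8]
opening: 0.0301
gripper_force: 0.0
```

Request:
step_arm(
  rows=[
    [[0,0,0],0,0],
    [[0,0,0],0,0],
    [[0,0,0],0,0],
    [[0,0,0],0,0],
    [[0,0,0],0,0],
    [[0,0,0],0,0],
  ],
)

```text
time: 4.43
tool_pos: [0.4183, -0.2853, 0.0287]
eef_rot: [-180.0, -0.0, 81.0]
force: [-0.9, -0.6, -0.5]
opening: 0.0236
gripper_force: 24.8
```

Request:
step_arm(
  rows=[
    [[0,0,-0.2],0,0],
    [[0,0,-0.4],0,0],
    [[0,0,-0.6],0,0],
    [[0,0,-0.8],0,0],
    [[0,0,-0.8],0,0],
    [[0,0,-0.8],0,0],
    [[0,0,-0.8],0,0],
  ],
)

```text
time: 5.02
tool_pos: [0.4179, -0.2848, 0.1477]
eef_rot: [-179.9, -0.1, 81.0]
force: [0.2, 0.6, -1.9]
opening: 0.0237
gripper_force: 24.8
```

Run:
```python
from h import *
S,P=shot("side"); o=bot.get_obs();print(o["tool_pos"],o["opening"],o["gripper_force"])
q=P.reshape(-1,3); t=o["tool_pos"]
m=(np.abs(q-(t-[0,0,.012]))<[.03,.04,.0150]).all(1); print(m.sum(),q[m].min(0),q[m].max(0))
legs(.5642,.1704,.15,82.2)
```

```text
[ 0.41777427 -0.28476315  0.14737247] 0.02387559523258623 24.83572483062744
169 [ 0.39517206 -0.30643093  0.12064119] [ 0.43753421 -0.26710136  0.15031486]
[0.787, 0.122, -0.004] -0.005 rows 3
[0.787, 0.127, -0.004] -0.005 rows 3
[0.786, 0.131, -0.004] -0.005 rows 3
[0.785, 0.135, -0.004] -0.005 rows 3
```

Request:
step_arm(
  rows=[
    [[0.787,0.122,-0.004],-0.005,0],
    [[0.787,0.122,-0.004],-0.005,0],
    [[0.787,0.122,-0.004],-0.005,0],
    [[0.787,0.122,-0.004],-0.005,0],
    [[0.787,0.122,-0.004],-0.005,0],
  ],
)

```text
time: 5.48
tool_pos: [0.4547, -0.17, 0.1482]
eef_rot: [-179.9, -0.1, 81.5]
force: [-0.6, -0.6, -0.9]
opening: 0.0237
gripper_force: 24.8
```

Request:
step_arm(
  rows=[
    [[0.787,0.127,-0.004],-0.005,0],
    [[0.787,0.127,-0.004],-0.005,0],
    [[0.787,0.127,-0.004],-0.005,0],
    [[0.787,0.127,-0.004],-0.005,0],
    [[0.787,0.127,-0.004],-0.005,0],
  ],
)

```text
time: 5.9
tool_pos: [0.4914, -0.0575, 0.1491]
eef_rot: [-179.9, 0.0, 81.7]
force: [0.5, -0.9, -0.7]
opening: 0.0233
gripper_force: 24.8
```

Request:
step_arm(
  rows=[
    [[0.786,0.131,-0.004],-0.005,0],
    [[0.786,0.131,-0.004],-0.005,0],
    [[0.786,0.131,-0.004],-0.005,0],
    [[0.786,0.131,-0.004],-0.005,0],
    [[0.786,0.131,-0.004],-0.005,0],
  ],
)

```text
time: 6.32
tool_pos: [0.5283, 0.0554, 0.1498]
eef_rot: [-179.9, 0.0, 81.9]
force: [0.1, -1.0, -1.2]
opening: 0.0239
gripper_force: 24.8
```

Request:
step_arm(
  rows=[
    [[0.4,0.07,-0.004],-0.005,0],
    [[0.785,0.135,-0.004],-0.005,0],
    [[0.785,0.135,-0.004],-0.005,0],
    [[0.785,0.135,-0.004],-0.005,0],
    [[0.785,0.135,-0.004],-0.005,0],
    [[0.785,0.135,-0.004],-0.005,0],
    [[0.785,0.135,-0.004],-0.005,0],
    [[0.785,0.135,-0.004],-0.005,0],
  ],
)

```text
time: 6.98
tool_pos: [0.5649, 0.168, 0.1512]
eef_rot: [-180.0, 0.0, 82.1]
force: [0.3, 0.4, -0.9]
opening: 0.0236
gripper_force: 24.8
```

Run:
```python
from h import *
T,P=shot("top"); o=bot.get_obs();print(o["tool_pos"],o["eef_rot"])
legs(.5642,.1704,.070,82.2)
```

```text
[0.56488887 0.16830151 0.15125241] [1.79999549e+02 8.21643689e-03 8.20933332e+01]
[0.013, -0.006, 0.542] -0.002 rows 2
```

Request:
step_arm(
  rows=[
    [[0.013,-0.006,0.2],0,0],
    [[0.013,-0.006,0.4],0,0],
    [[0.013,-0.006,0.55],0,0],
    [[0.013,-0.006,0.63],0,0],
    [[0.013,-0.006,0.63],0,0],
    [[0.013,-0.006,0.63],0,0],
    [[0.013,-0.006,0.63],0,0],
    [[0.013,-0.006,0.63],0,0],
    [[0.013,-0.006,0.63],0,0],
    [[0.013,-0.006,0.63],0,0],
  ],
)

```text
time: 7.87
tool_pos: [0.5645, 0.1719, 0.0574]
eef_rot: [179.9, -0.0, 82.2]
force: [-0.1, -0.1, -0.4]
opening: 0.0236
gripper_force: 24.8
```

Run:
```python
from h import *
c,P=shot("side"); o=bot.get_obs();print(o["tool_pos"],o["eef_rot"],o["force"])
legs(.5642,.1705,.045,82.2)
f=c["frame"]; cv2.imwrite("pics/s1.png",cv2.resize(f[130:200,180:270],(790,614))[:600])
```

```text
[0.56434626 0.17185582 0.05719242] [ 1.79954170e+02 -9.91141232e-03  8.22073461e+01] [-0.32513813 -0.30811784 -1.03773925]
[-0.009, 0.0, 0.081] 0.0 rows 1
```

View pics/s1.png

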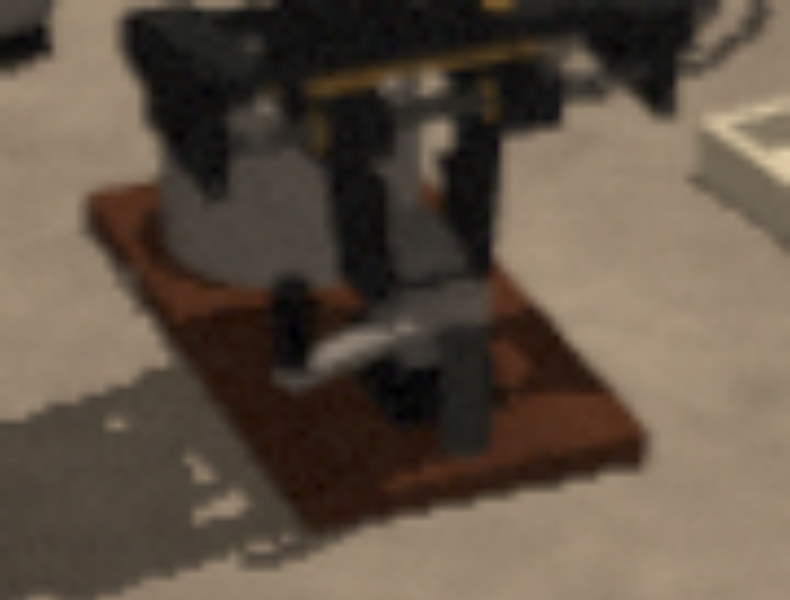

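The battery hangs between the fingers. Its bottom is at about 28 mm, so it is already below the 37 mm rim and inside the pocket with no force. I'll lower it the last 13 mm.

Request:
step_arm(
  rows=[
    [[-0.006,0,0],0,0],
    [[-0.006,0,0.02],0,0],
    [[-0.006,0,0.04],0,0],
    [[-0.006,0,0.055],0,0],
    [[-0.006,0,0.07],0,0],
    [[-0.006,0,0.08],0,0],
    [[-0.006,0,0.09],0,0],
    [[-0.006,0,0.09],0,0],
    [[-0.006,0,0.09],0,0],
  ],
)

```text
time: 8.67
tool_pos: [0.5643, 0.1709, 0.0435]
eef_rot: [180.0, -0.0, 82.2]
force: [-0.6, -1.3, 3.2]
opening: 0.0238
gripper_force: 25.0
```

Run:
```python
from h import *
o=bot.get_obs();print(o["tool_pos"],o["eef_rot"],o["force"])
```

```text
[0.56429697 0.17091103 0.04349034] [ 1.79959391e+02 -4.11787946e-03  8.22065576e+01] [-0.56981945 -1.32310216  3.22307265]
```

Request:
step_arm(
  rows=[
    [[0,0,0],0,0.5],
    [[0,0,0],0,0.5],
    [[0,0,0],0,0.5],
    [[0,0,0],0,0.5],
    [[0,0,0],0,0.5],
    [[0,0,0],0,0.5],
    [[0,0,-0.1],0,0.5],
    [[0,0,-0.3],0,0.5],
    [[0,0,-0.5],0,0.5],
    [[0,0,-0.6],0,0.5],
    [[0,0,-0.6],0,0.5],
    [[0,0,-0.6],0,0.5],
    [[0,0,-0.6],0,0.5],
  ],
)

```text
time: 9.75
tool_pos: [0.5634, 0.1709, 0.1317]
eef_rot: [-179.9, 0.0, 82.2]
force: [-0.6, 0.4, 0.1]
opening: 0.0441
gripper_force: 0.0
```

Run:
```python
from h import *
c,P=shot("side"); o=bot.get_obs();print(o["tool_pos"],o["eef_rot"],o["opening"])
q=P.reshape(-1,3); d=q[:,:2]-[.5642,.1704]
m=(np.hypot(*d.T)<.022)&(q[:,2]>.045)&(q[:,2]<.09); p=q[m]; print(m.sum(),np.median(p[:,2]),p[:,2].max(), cv2.minAreaRect((p[p[:,2]>.058][:,:2]*1000).astype(np.float32)))
legs(.4845,.1095,.135,82.2)
C=np.array([557.8,125.3])
t0=np.radians(192.2)
for a in np.linspace(192.2,81.5,12):
    t=np.radians(a); w=75*np.array([np.cos(t)-np.cos(t0),np.sin(t)-np.sin(t0)])/150; y=np.radians(82.2)
    print(round(w[0]*np.cos(y)+w[1]*np.sin(y),3),round(w[0]*np.sin(y)-w[1]*np.cos(y),3))
```

```text
[0.56335046 0.17081566 0.13149714] [-1.79848611e+02  3.82367884e-02  8.22014255e+01] 0.04386862014807453
58 0.06323759662152512 0.06660987135397778 ((562.852783203125, 170.8394317626953), (38.64823532104492, 23.21309471130371), 82.17227172851562)
[-0.476, -0.465, -0.023] 0.0 rows 3
0.0 0.0
0.085 -0.023
0.172 -0.03
0.259 -0.022
0.344 0.001
0.423 0.038
0.495 0.089
0.557 0.151
0.606 0.224
0.643 0.304
0.664 0.388
0.671 0.476
```

Request:
step_arm(
  rows=[
    [[-0.476,-0.465,-0.02],0,0.5],
    [[-0.476,-0.465,-0.02],0,0.5],
    [[-0.476,-0.465,-0.02],0,0.5],
    [[-0.476,-0.465,-0.02],0,0.5],
    [[-0.476,-0.465,-0.02],0,0.5],
    [[-0.476,-0.465,-0.02],0,0.5],
    [[-0.476,-0.465,0.15],0,0.5],
    [[-0.476,-0.465,0.32],0,0.5],
    [[-0.476,-0.465,0.32],0,0.5],
    [[-0.476,-0.465,0.32],0,0.5],
    [[-0.476,-0.465,0.32],0,0.5],
    [[-0.476,-0.465,0.32],0,0.5],
  ],
  squeeze=12,
)

```text
time: 10.8
tool_pos: [0.4862, 0.1099, 0.0863]
eef_rot: [179.9, -0.0, 82.2]
force: [0.7, -0.3, 0.2]
opening: 0.0439
gripper_force: 0.0
```

Request:
step_arm(
  rows=[
    [[0,0,0],0,0],
    [[0,0,0],0,0],
    [[0,0,0],0,0],
    [[0,0,0],0,0],
    [[0,0,0],0,0],
    [[0,0,0],0,0],
    [[0,0,0],0,0],
    [[0,0,0],0,0],
    [[0,0,0],0,0],
  ],
)

```text
time: 11.55
tool_pos: [0.4848, 0.1096, 0.0852]
eef_rot: [-179.9, 0.0, 82.2]
force: [-5.5, -1.2, 5.5]
opening: 0.0134
gripper_force: 12.0
```

Request:
step_arm(
  rows=[
    [[0.043,-0.012,0],0,0],
    [[0.085,-0.023,0],0,0],
    [[0.13,-0.027,0],0,0],
    [[0.172,-0.03,0],0,0],
    [[0.216,-0.027,0],0,0],
    [[0.259,-0.022,0],0,0],
    [[0.344,0.001,0],0,0],
    [[0.423,0.038,0],0,0],
    [[0.495,0.089,0],0,0],
    [[0.557,0.151,0],0,0],
    [[0.606,0.224,0],0,0],
    [[0.643,0.304,0],0,0],
    [[0.656,0.346,0],0,0],
    [[0.664,0.388,0],0,0],
    [[0.668,0.432,0],0,0],
    [[0.671,0.476,0],0,0],
    [[0.671,0.476,0],0,0],
    [[0.671,0.476,0],0,0],
    [[0.671,0.476,0],0,0],
    [[0.671,0.476,0],0,0],
  ],
)

```text
time: 13.22
tool_pos: [0.5691, 0.2007, 0.0847]
eef_rot: [-179.9, -0.1, 82.2]
force: [-3.9, 7.0, 0.6]
opening: 0.0136
gripper_force: 12.0
```

Run:
```python
from h import *
o=bot.get_obs();p=o["tool_pos"];print(p,o["force"],o["opening"],o["gripper_force"])
d=p[:2]-[.5578,.1253]; print("lever deg",192.2-np.degrees(np.arctan2(d[1],d[0])))
```

```text
[0.5691443  0.200674   0.08467577] [-3.8965242   7.002859    0.58050801] 0.01355398956494502 11.99649321846664
lever deg 110.75916147630464
```

Request:
step_arm(
  rows=[
    [[0,0,0],0,0.5],
    [[0,0,0],0,0.5],
    [[0,0,0],0,0.5],
    [[0,0,0],0,0.5],
    [[0,0,0],0,0.5],
    [[0,0,0],0,0.5],
    [[0,0,-0.1],0,0.5],
    [[0,0,-0.3],0,0.5],
    [[0,0,-0.5],0,0.5],
    [[0,0,-0.5],0,0.5],
    [[0,0,-0.5],0,0.5],
  ],
)

```text
time: 14.13
tool_pos: [0.5703, 0.1997, 0.1616]
eef_rot: [179.8, -0.0, 82.2]
force: [-0.2, -0.4, -0.9]
opening: 0.0442
gripper_force: 0.0
```

Run:
```python
from h import *
o=bot.get_obs();print(o["tool_pos"],o["force"],o["opening"])
legs(.5752,-.1347,.150,82.2)
```

```text
[0.57030445 0.19973397 0.16156622] [-0.16539194 -0.44033008 -0.87847173] 0.04416025774531985
[-0.735, 0.112, 0.026] 0.0 rows 3
[-0.735, 0.112, 0.026] 0.0 rows 3
[-0.735, 0.112, 0.026] 0.0 rows 3
```

Request:
step_arm(
  rows=[
    [[-0.735,0.112,0.026],0,0.5],
    [[-0.735,0.112,0.026],0,0.5],
    [[-0.735,0.112,0.026],0,0.5],
    [[-0.735,0.112,0.026],0,0.5],
    [[-0.735,0.112,0.026],0,0.5],
  ],
)

```text
time: 14.55
tool_pos: [0.571, 0.087, 0.155]
eef_rot: [-179.9, 0.0, 82.1]
force: [-0.3, -0.1, 0.9]
opening: 0.0439
gripper_force: 0.0
```

Request:
step_arm(
  rows=[
    [[-0.735,0.112,0.026],0,0.5],
    [[-0.735,0.112,0.026],0,0.5],
    [[-0.735,0.112,0.026],0,0.5],
    [[-0.735,0.112,0.026],0,0.5],
    [[-0.735,0.112,0.026],0,0.5],
  ],
)

```text
time: 14.97
tool_pos: [0.5729, -0.0232, 0.1516]
eef_rot: [-179.9, -0.0, 82.1]
force: [1.2, 0.3, 0.2]
opening: 0.0441
gripper_force: 0.0
```

Request:
step_arm(
  rows=[
    [[-0.735,0.112,0.026],0,0.5],
    [[-0.735,0.112,0.026],0,0.5],
    [[-0.735,0.112,0.026],0,0.5],
    [[-0.735,0.112,0.026],0,0.5],
    [[-0.735,0.112,0.026],0,0.5],
    [[-0.735,0.112,0.026],0,0.5],
    [[-0.735,0.112,0.026],0,0.5],
    [[-0.735,0.112,0.026],0,0.5],
    [[-0.735,0.112,0.026],0,0.5],
  ],
)

```text
time: 15.72
tool_pos: [0.5749, -0.1337, 0.1485]
eef_rot: [180.0, -0.0, 82.3]
force: [-0.6, -0.8, -0.1]
opening: 0.0439
gripper_force: 0.0
```

Run:
```python
from h import *
c,P=shot("top"); o=bot.get_obs();print(o["tool_pos"],o["eef_rot"],o["opening"])
legs(.5752,-.1347,.056,82.2)
f=c["frame"]; cv2.imwrite("pics/t2.png",cv2.resize(f[145:240,60:200],(790,536),interpolation=cv2.INTER_CUBIC))
k=512/796
def reg(u0,u1,v0,v1,z0,z1):
    p=P[int(v0*k):int(v1*k),int(u0*k):int(u1*k)].reshape(-1,3); return p[(p[:,2]>z0)&(p[:,2]<z1)]
r=lambda p:print(len(p),cv2.minAreaRect((p[:,:2]*1000).astype(np.float32)),np.median(p[:,2]))
r(reg(195,290,260,365,.067,.08)); r(reg(175,290,260,365,.095,.11)); r(reg(195,290,260,365,.055,.067)); 
p=reg(90,195,230,330,.082,.096); print(cv2.minEnclosingCircle((p[:,:2]*1000).astype(np.float32)))
```

```text
[ 0.57485274 -0.13398386  0.14852521] [ 1.79992372e+02 -1.57313784e-04  8.22706828e+01] 0.04456466245761343
[-0.004, 0.003, 0.617] 0.001 rows 3
240 ((561.7984008789062, 158.2290802001953), (84.58972930908203, 20.215030670166016), 85.82437133789062) 0.07561859926373432
39 ((568.7238159179688, 199.97607421875), (12.24586296081543, 11.24814224243164), 33.407737731933594) 0.10524652089527399
115 ((561.3548583984375, 153.4422607421875), (73.73837280273438, 24.269535064697266), 81.64327239990234) 0.06413906019688383
((582.3157958984375, 304.8034362792969), 50.80005645751953)
```

View pics/t2.png

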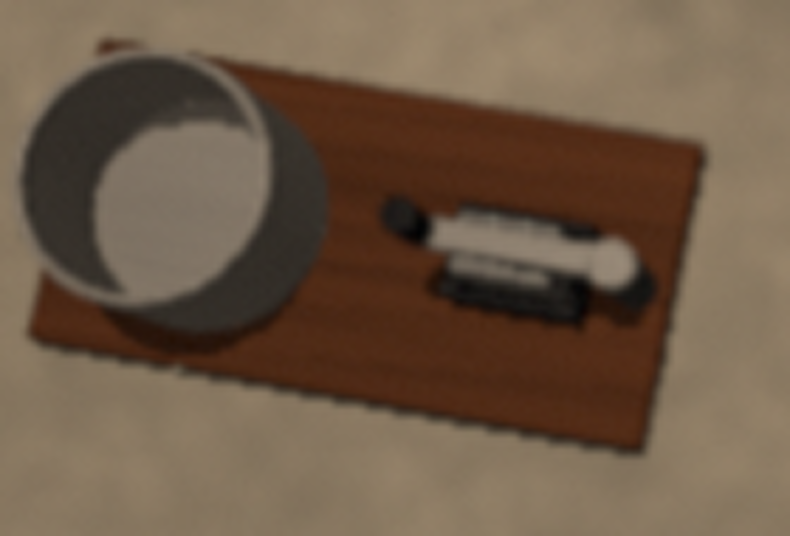

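The picture shows the lever shut over the seated battery, with the bar from (430,235) to (610,260) and the post at (403,217). The canister mouth is open and clear. I'll grip the knob next.

Request:
step_arm(
  rows=[
    [[0,0.002,0.15],0,0.5],
    [[0,0.002,0.3],0,0.5],
    [[0,0.002,0.45],0,0.5],
    [[0,0.002,0.55],0,0.5],
    [[0,0.002,0.617],0,0.5],
    [[0,0.002,0.617],0,0.5],
    [[0,0.002,0.617],0,0.5],
    [[0,0.002,0.617],0,0.5],
    [[0,0.002,0.617],0,0.5],
  ],
  squeeze=40,
)

```text
time: 16.52
tool_pos: [0.5756, -0.1351, 0.0571]
eef_rot: [179.9, 0.0, 82.2]
force: [0.3, -0.1, -0.0]
opening: 0.0438
gripper_force: 0.0
```

Request:
step_arm(
  rows=[
    [[0,0,0],0,0],
    [[0,0,0],0,0],
    [[0,0,0],0,0],
    [[0,0,0],0,0],
    [[0,0,0],0,0],
    [[0,0,0],0,0],
    [[0,0,0],0,0],
    [[0,0,0],0,0],
    [[0,0,0],0,0],
  ],
)

```text
time: 17.27
tool_pos: [0.5752, -0.135, 0.0561]
eef_rot: [180.0, 0.0, 82.2]
force: [0.5, 0.0, 2.9]
opening: 0.0189
gripper_force: 40.0
```

Request:
step_arm(
  rows=[
    [[0,0,-0.03],0,0],
    [[0,0,-0.08],0,0],
    [[0,0,-0.15],0,0],
    [[0,0,-0.25],0,0],
    [[0,0,-0.35],0,0],
    [[0,0,-0.45],0,0],
    [[0,0,-0.55],0,0],
    [[0,0,-0.65],0,0],
    [[0,0,-0.75],0,0],
    [[0,0,-0.83],0,0],
    [[0,0,-0.88],0,0],
    [[0,0,-0.9],0,0],
    [[0,0,-0.9],0,0],
    [[0,0,-0.9],0,0],
    [[0,0,-0.9],0,0],
  ],
)

```text
time: 18.52
tool_pos: [0.5747, -0.1348, 0.1901]
eef_rot: [-179.9, -0.0, 82.2]
force: [0.3, 0.4, -3.8]
opening: 0.019
gripper_force: 40.0
```

Run:
```python
from h import *
c,P=shot("side"); o=bot.get_obs();print(o["tool_pos"],o["eef_rot"],o["opening"],o["force"])
q=P.reshape(-1,3); t=o["tool_pos"]
d=np.hypot(*(q[:,:2]-t[:2]).T); m=(d<.062)&(d>.02)&(q[:,2]>.1)&(q[:,2]<t[2]-.01); p=q[m]; print(m.sum(),p[:,2].min(),p[:,2].max(),cv2.minEnclosingCircle((p[:,:2]*1000).astype(np.float32)))
top=p[p[:,2]>np.percentile(p[:,2],60)]; print("plane",np.linalg.lstsq(np.c_[top[:,:2]-t[:2],np.ones(len(top))],top[:,2],rcond=None)[0])
legs(.5826,.3043,.191,82.2)
```

```text
[ 0.57473092 -0.13475859  0.1900585 ] [-1.79916353e+02 -2.45287330e-02  8.22033960e+01] 0.018974934505164433 [-0.27663945 -0.32212348 -2.86778704]
808 0.14405373184429107 0.17105433184422558 ((574.53173828125, -132.76040649414062), 60.31339645385742)
plane [-0.00178639  0.00042076  0.16065065]
[0.969, -0.115, -0.002] 0.0 rows 4
[0.969, -0.115, -0.002] 0.0 rows 4
[0.969, -0.115, -0.002] 0.0 rows 4
```

Request:
step_arm(
  rows=[
    [[0.08,-0.01,0],0,0],
    [[0.22,-0.026,0],0,0],
    [[0.4,-0.047,0],0,0],
    [[0.6,-0.071,0],0,0],
    [[0.8,-0.095,0],0,0],
    [[0.969,-0.115,-0.002],0,0],
  ],
)

```text
time: 19.07
tool_pos: [0.5771, 0.0142, 0.1909]
eef_rot: [-180.0, -0.0, 82.2]
force: [0.2, 0.0, -2.9]
opening: 0.0189
gripper_force: 40.0
```

Request:
step_arm(
  rows=[
    [[0.2,-0.024,0],0,0],
    [[0.4,-0.047,0],0,0],
    [[0.6,-0.071,0],0,0],
    [[0.8,-0.095,0],0,0],
    [[0.969,-0.115,-0.002],0,0],
  ],
)

```text
time: 19.48
tool_pos: [0.5794, 0.1607, 0.1911]
eef_rot: [-180.0, -0.0, 82.3]
force: [-0.0, 0.1, -3.5]
opening: 0.0189
gripper_force: 40.0
```

Request:
step_arm(
  rows=[
    [[0.2,-0.024,0],0,0],
    [[0.4,-0.047,0],0,0],
    [[0.58,-0.069,0],0,0],
    [[0.73,-0.087,0],0,0],
    [[0.85,-0.101,0],0,0],
    [[0.93,-0.11,0],0,0],
    [[0.969,-0.115,-0.002],0,0],
    [[0.969,-0.115,-0.002],0,0],
    [[0.969,-0.115,-0.002],0,0],
    [[0.969,-0.115,-0.002],0,0],
    [[0.969,-0.115,-0.002],0,0],
    [[0.969,-0.115,-0.002],0,0],
  ],
)

```text
time: 20.48
tool_pos: [0.5831, 0.3034, 0.1919]
eef_rot: [180.0, 0.0, 82.1]
force: [-0.1, 0.1, -3.4]
opening: 0.019
gripper_force: 40.0
```

Run:
```python
from h import *
o=bot.get_obs();print(o["tool_pos"],o["eef_rot"],o["opening"],o["force"])
legs(.5826,.3043,.136,82.2)
for n in("side","top"):
    c,P=shot(n); q=P.reshape(-1,3); t=o["tool_pos"]
    d=np.hypot(*(q[:,:2]-t[:2]).T); m=(d<.066)&(q[:,2]>.148)&(q[:,2]<.167); p=q[m]; print(n,m.sum(),cv2.minEnclosingCircle((p[:,:2]*1000).astype(np.float32)))
    m=(d<.066)&(q[:,2]>.083)&(q[:,2]<.096); p=q[m]; print(n,m.sum(),p.mean(0) if m.any() else 0)
    if n=="side": cv2.imwrite("pics/s3.png",cv2.resize(c["frame"][90:190,165:295],(780,600),interpolation=cv2.INTER_CUBIC))
```

```text
[0.58311293 0.30338255 0.19191983] [1.79991485e+02 2.84569763e-03 8.21451600e+01] 0.019029625133288423 [-0.14529552  0.06347135 -3.35717327]
[0.006, -0.004, 0.373] -0.001 rows 2
side 437 ((582.6444702148438, 299.923828125), 58.90765380859375)
side 132 [0.5824648  0.30436205 0.08668138]
top 1762 ((581.66259765625, 301.68359375), 58.01932144165039)
top 137 [0.56635189 0.27090733 0.08851984]
```

View pics/s3.png

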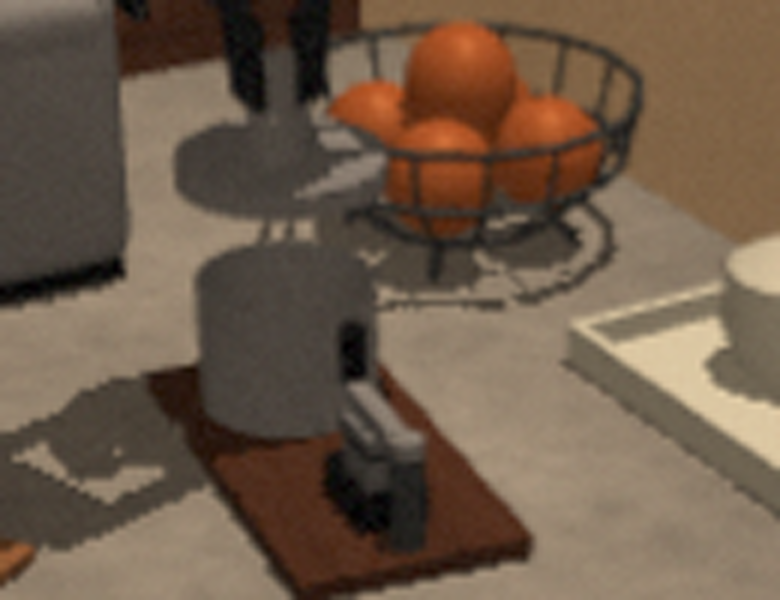

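The lids hang level with the knob between the fingers at (270,90), and the canister rim is below at (285,260). I'll lower them in stages.

Request:
step_arm(
  rows=[
    [[0.004,-0.002,0.08],0,0],
    [[0.004,-0.002,0.16],0,0],
    [[0.004,-0.002,0.24],0,0],
    [[0.004,-0.002,0.3],0,0],
    [[0.004,-0.002,0.3],0,0],
    [[0.004,-0.002,0.3],0,0],
    [[0.004,-0.002,0.3],0,0],
    [[0.004,-0.002,0.3],0,0],
    [[0.004,-0.002,0.3],0,0],
  ],
)

```text
time: 21.33
tool_pos: [0.5829, 0.3048, 0.1475]
eef_rot: [179.9, -0.0, 82.2]
force: [-0.8, 0.1, -3.3]
opening: 0.0189
gripper_force: 40.0
```

Run:
```python
from h import *
o=bot.get_obs();print(o["tool_pos"],o["eef_rot"],o["force"])
legs(.5825,.3043,.126,82.2)
```

```text
[0.5829274  0.30484656 0.14745602] [ 1.79940979e+02 -2.77918476e-02  8.22025268e+01] [-0.80679331  0.11699466 -3.33267448]
[-0.004, -0.002, 0.143] 0.0 rows 1
```

Request:
step_arm(
  rows=[
    [[-0.002,0,0.02],0,0],
    [[-0.002,0,0.04],0,0],
    [[-0.002,0,0.06],0,0],
    [[-0.002,0,0.08],0,0],
    [[-0.002,0,0.095],0,0],
    [[-0.002,0,0.11],0,0],
    [[-0.002,0,0.12],0,0],
    [[-0.002,0,0.13],0,0],
    [[-0.002,0,0.135],0,0],
    [[-0.002,0,0.135],0,0],
    [[-0.002,0,0.135],0,0],
    [[-0.002,0,0.135],0,0],
  ],
)

```text
time: 22.33
tool_pos: [0.5827, 0.3045, 0.1267]
eef_rot: [180.0, -0.0, 82.2]
force: [-0.7, 0.1, -2.9]
opening: 0.0191
gripper_force: 40.0
```

Request:
step_arm(
  rows=[
    [[0,0,0.004],0,0],
    [[0,0,0.008],0,0],
    [[0,0,0.01],0,0],
    [[0,0,0.01],0,0],
    [[0,0,0.01],0,0],
    [[0,0,0.01],0,0],
  ],
)

```text
time: 22.83
tool_pos: [0.5828, 0.3045, 0.1261]
eef_rot: [179.9, -0.0, 82.2]
force: [-3.9, -0.7, 5.1]
opening: 0.0191
gripper_force: 40.0
```

Request:
step_arm(
  rows=[
    [[0,0,0],0,0.3],
    [[0,0,0],0,0.7],
    [[0,0,0],0,0.7],
    [[0,0,0],0,0.7],
    [[0,0,0],0,0.7],
    [[0,0,0],0,0.7],
    [[0,0,0],0,0.7],
    [[0,0,0],0,0.7],
    [[0,0,0],0,0.7],
    [[0,0,0],0,0.7],
  ],
  squeeze=30,
)

```text
time: 23.67
tool_pos: [0.5826, 0.3045, 0.125]
eef_rot: [180.0, 0.0, 82.2]
force: [0.8, 0.4, 0.0]
opening: 0.0614
gripper_force: 0.0
```

Run:
```python
from h import *
o=bot.get_obs();t=o["tool_pos"];print(t,o["eef_rot"],o["force"],o["opening"])
for n in("side","top"):
    c,P=shot(n); q=P.reshape(-1,3); d=np.hypot(*(q[:,:2]-t[:2]).T)
    p=q[(d<.066)&(d>.025)&(q[:,2]>.09)&(q[:,2]<.104)]; print(n,len(p),cv2.minEnclosingCircle((p[:,:2]*1000).astype(np.float32)),np.percentile(p[:,2],[10,50,90]))
    a=p[p[:,2]>.094]; print("plane",np.linalg.lstsq(np.c_[a[:,:2]-t[:2],np.ones(len(a))],a[:,2],rcond=None)[0])
    p=q[(d<.022)&(q[:,2]>.115)&(q[:,2]<.16)]; print("knob/collar z",np.percentile(p[:,2],[5,50,95]) if len(p) else 0)
    if n=="side": cv2.imwrite("pics/s4.png",cv2.resize(c["frame"][100:180,175:279],(780,600),interpolation=cv2.INTER_CUBIC))
```

```text
[0.58264871 0.30447795 0.12501683] [1.79998244e+02 1.47139017e-03 8.22025613e+01] [0.84360133 0.44665385 0.04743803] 0.06143610879666811
side 325 ((580.2154541015625, 303.4268493652344), 60.52898025512695) [0.09281178 0.09535233 0.0972938 ]
plane [ 0.00043173 -0.00352939  0.09589863]
knob/collar z [0.11647338 0.12898821 0.15015971]
top 1192 ((580.8534545898438, 302.4798278808594), 57.294464111328125) [0.09453592 0.0963598  0.09810652]
plane [-0.00198309  0.00024659  0.09653519]
knob/collar z [0.11666024 0.12335743 0.15204719]
```

View pics/s4.png

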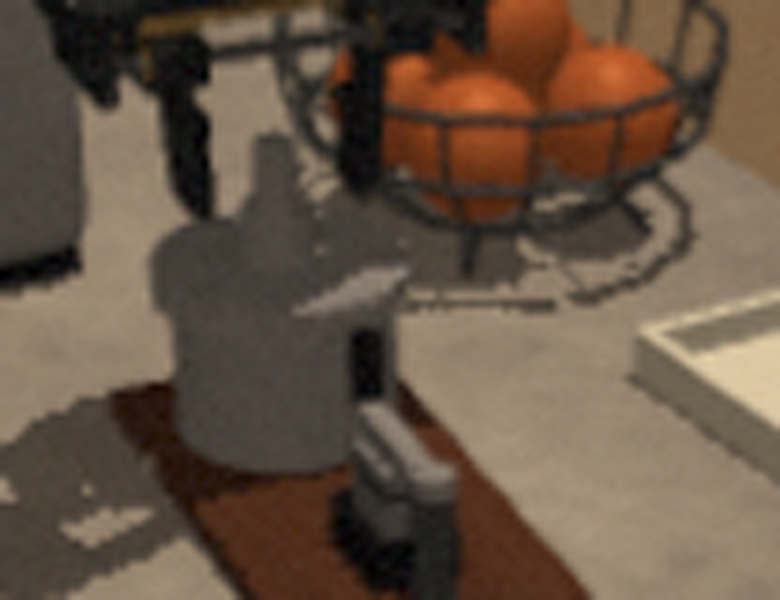

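The lids are seated: the cap top measures about 97 mm and level, and the knob top is at (272,140). I'll take the collar.

Request:
step_arm(
  rows=[
    [[0,0,0.04],0,0.7],
    [[0,0,0.08],0,0.7],
    [[0,0,0.12],0,0.7],
    [[0,0,0.15],0,0.7],
    [[0,0,0.15],0,0.7],
    [[0,0,0.15],0,0.7],
    [[0,0,0.15],0,0.7],
    [[0,0,0.15],0,0.7],
  ],
)

```text
time: 24.43
tool_pos: [0.5828, 0.3045, 0.1029]
eef_rot: [180.0, -0.0, 82.2]
force: [0.1, 0.8, -0.3]
opening: 0.0617
gripper_force: 0.0
```

Request:
step_arm(
  rows=[
    [[0,0,0],0,0.3],
    [[0,0,0],0,0.3],
    [[0,0,0],0,0.3],
    [[0,0,0],0,0.3],
    [[0,0,0],0,0.3],
    [[0,0,0],0,0.3],
    [[0,0,0],0,0.3],
    [[0,0,0],0,0.3],
    [[0,0,0],0,0.3],
  ],
)

```text
time: 25.18
tool_pos: [0.5826, 0.3045, 0.1026]
eef_rot: [180.0, 0.0, 82.2]
force: [-1.3, 0.2, 0.7]
opening: 0.0339
gripper_force: 30.0
```

Request:
step_arm(
  rows=[
    [[0.003,0,-0.01],0,0.3],
    [[0.006,0,-0.03],0,0.3],
    [[0.007,0,-0.06],0,0.3],
    [[0.007,0,-0.1],0,0.3],
    [[0.007,0,-0.15],0,0.3],
    [[0.007,0,-0.2],0,0.3],
    [[0.007,0,-0.26],0,0.3],
    [[0.007,0,-0.32],0,0.3],
    [[0.007,0,-0.38],0,0.3],
    [[0.007,0,-0.44],0,0.3],
    [[0.007,0,-0.5],0,0.3],
    [[0.007,0,-0.56],0,0.3],
    [[0.007,0,-0.61],0,0.3],
    [[0.007,0,-0.65],0,0.3],
    [[0.007,0,-0.67],0,0.3],
    [[0.007,0,-0.67],0,0.3],
    [[0.007,0,-0.67],0,0.3],
    [[0.007,0,-0.67],0,0.3],
    [[0.007,0,-0.67],0,0.3],
    [[0.007,0,-0.67],0,0.3],
  ],
)

```text
time: 26.85
tool_pos: [0.5827, 0.3055, 0.2026]
eef_rot: [-180.0, 0.0, 82.2]
force: [-0.0, 0.3, -1.8]
opening: 0.034
gripper_force: 30.0
```

Run:
```python
from h import *
o=bot.get_obs();t=o["tool_pos"];print(t,o["force"],o["opening"],o["gripper_force"])
c,P=shot("side"); q=P.reshape(-1,3); d=np.hypot(*(q[:,:2]-t[:2]).T)
p=q[(d<.02)&(q[:,2]>.115)&(q[:,2]<.165)]; print("knob",len(p),p[:,2].max() if len(p) else 0,p.mean(0))
p=q[(d<.055)&(q[:,2]>.08)&(q[:,2]<.1)]; print(len(p),cv2.minEnclosingCircle((p[:,:2]*1000).astype(np.float32)),np.percentile(p[:,2],[5,50,95]))
cv2.imwrite("pics/s5.png",cv2.resize(c["frame"][70:180,165:295],(780,600)))
```

```text
[0.5826669  0.30550063 0.20263586] [-0.04422393  0.34243503 -1.84952681] 0.03403529036003683 29.999871377949603
knob 75 0.15132902910494822 [0.58047813 0.3000801  0.13543725]
360 ((582.2620849609375, 304.40301513671875), 53.48550796508789) [0.08263909 0.09185972 0.09531708]
```

View pics/s5.png

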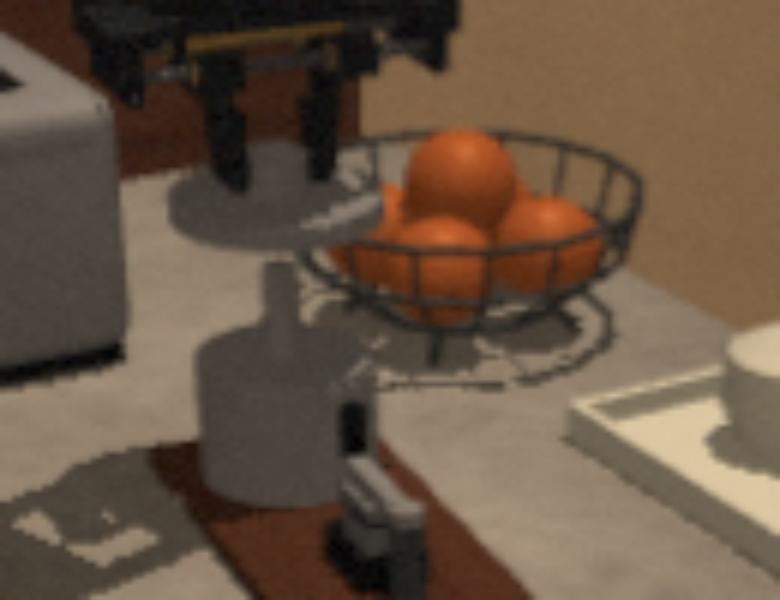

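The outer lid is held about 10 cm up at (275,205). The inner lid stays seated with its knob top at (278,270), at 151 mm, and the wrist force of 1.8 N matches the outer lid alone. The lever is still shut, so I'm handing in.

```bash
python3 -c "
from workcell import bot
print(bot.job_done())"
```

```text
the job is handed in; nothing more can be done
None
```

The job is handed in at about 27 s with no verdict returned: the battery is home, the lever shut, the inner lid seated on the canister, and the outer lid held about 10 cm above it.

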